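Seat the controller card at the market stall

TASK

Lift the control card out of its stand by its grip tab, slide it down between the two card guides of the open controller until it rests lightly on its sockets, and let go of it there: do not force it home by hand. Then swing both ejector levers in and down over the card's ends, gently, until each comes to its firm stop and the card is fully home at both ends. Leave the other things on the counter alone.

Things in the scene. Friction and masses are not known exactly. Their poses are not given: they have to be found in the camera images.
- card_tab (a point): Centre of the card's upright aluminium grip tab, 12 (x) x 44 (y) x 30 mm (z), on the middle of the top edge of a dark green board 5 (x) x 150 (y) x 90 mm (z), 0.1 to 0.25 kg. This point is 15 mm above the board's top edge, 105 mm above its bottom edge. z up, y along the width. Chips stand 4 mm off the faces, none within 10 mm of the top edge. May go in either way round (half turn about z).
- card_end_a (a point): Point on the card's bottom edge, 65 mm to its +y side of the middle; axes as card_tab.
- card_end_b (a point): Point on the card's bottom edge, 65 mm to its -y side of the middle; axes as card_tab.
- stand: Grey plastic stand fixed to the counter, 70 x 176 mm, 46 mm high, in whose slot (along its y, 36 mm deep, floor 10 mm up) the card stands upright at the start. Origin: centre of its underside.
- rack: Open steel controller housing fixed to the counter, 150 (x) x 210 mm (y), walls 58 mm high. Origin: centre of its underside, z up. The card goes in from above, in its y-z plane (x = 0), between two upright black card guides; the lever cheeks at its y ends reach z = 140 mm.
- guide_left (a point): Top of the straight groove of the +y card guide, at its bottom (rack y = 77.5 mm, z = 98 mm; the guides are 155 mm apart: 2.5 mm play at each end of the card). The groove is 8 mm wide in x and runs down from here; a flared mouth above it (about 6 mm wider to each side) reaches z = 117 mm.
- guide_right (a point): The same for the -y card guide, at rack y = -77.5 mm.
- home (a point): Roughly where the middle of the card's bottom edge is when fully home: rack x = 0, y = 0, z = 30 mm. The block that carries the sockets is mounted up to 6 mm higher or lower each time (not told, and held fast), so the true home height must be felt. The two grey sockets under the card (rack y = +-28 to 64 mm) first stop it 4.5 to 6 mm above home.
- socket_left (a joint): How far the push-in socket under the card's +y end is pressed down (m): 0 to 0.0015 at the start, 0.006 = hard stop, card fully home at that end. It moves only when pressed with about 9 N (both together 18 N) and does not spring back.
- socket_right (a joint): The same for the socket under the -y end. Until the levers come down, the card may be pressed or jammed against the rack with at most 22 N, or it cracks.
- lever_left (a joint): Ejector lever at the +y end (rad): 0 = level inward over the card, pi/2 = upright, open; -0.36 to 1.9; stays where left (0.04 N m). Bar 60 mm long, 8 thick, 12 wide, paddle 20 wide over the last 18 mm. A nub 25 mm from the pivot meets the resting card at -0.06 to 0.5 rad; from there 4 to 8 N at the paddle until a firm stop, card home, at -0.25 to 0.25 (differs with the block).
- lever_right (a joint): The same lever, mirrored, at the -y end of the rack: 0 = level inward over the card, growing as it opens outward. Levers and rack bear at most 20 N from the hand.
- lever_left_pivot (a point): Hinge axis (along the rack's x) of the +y lever: at rack y = +97 mm, z = 134 mm.
- lever_right_pivot (a point): Hinge axis (along the rack's x) of the -y lever: at rack y = -97 mm, z = 134 mm.
- lever_left_tip (a point): Middle of the free end of the +y lever, 60 mm from its pivot, half-way through its 8 mm thickness.
- lever_right_tip (a point): Middle of the free end of the -y lever, 60 mm from its pivot, half-way through its 8 mm thickness.
- tumbler: Steel tumbler, 72 mm across, 100 mm high, a bystander; origin at the centre of its foot.
- screwdriver: Screwdriver lying on the counter at the far right, a bystander; its x axis along the shaft.
- cover: The controller's white cover plate laid aside, 120 x 180 x 12 mm, a bystander; origin at the centre of its underside.
Not all that is in view belongs to the job. Leave any yellow look-alike of the part that bears card_tab alone.

How it is judged (in metres and radians):
On the way, in this order (a step that is already met when the one before it is completed fails the run):
1. the card stands in both guides on its sockets, let go, not yet pushed in, both levers still open (z of card_end_a in the frame of rack between 0.027 and 0.044 m and z of card_end_b in the frame of rack between 0.027 and 0.044 m and x of card_end_a in the frame of rack between -0.004 and 0.004 m and x of card_end_b in the frame of rack between -0.004 and 0.004 m and y of card_tab in the frame of rack between -0.006 and 0.006 m and value of joint each of socket_left, socket_right below 0.003 m and linear speed of card below 0.01 m/s and contact force between the fingers and card below 0.1 N and value of joint each of lever_left, lever_right above 1 rad), for 0.2 s.
2. both levers swung down and the card pressed home at both ends (value of joint each of lever_left, lever_right below 0.32 rad and value of joint each of socket_left, socket_right above 0.0045 m), for 0.2 s.
At the end, for the whole second after the job is handed in: The card stands in the guides (within 4 mm of the rack's y-z plane, 6 mm of its middle, bottom edge under 38.5 mm up), at rest, with both sockets pressed in over 4.5 of their 6 mm; both levers are down (under 0.32 rad); nothing is touched (all of step 2 and z of each of card_end_a, card_end_b in the frame of rack below 0.0385 m and x of card_end_a in the frame of rack between -0.004 and 0.004 m and x of card_end_b in the frame of rack between -0.004 and 0.004 m and y of card_tab in the frame of rack between -0.006 and 0.006 m and linear speed of card below 0.01 m/s).
It fails at once if the card is pressed or jammed against the rack with more than 22 N while both levers are open (contact force between card and rack above 22 N and value of joint each of lever_left, lever_right above 0.6 rad).
It fails at once if the hand presses on the rack or a lever with more than 20 N (contact force between the fingers and rack above 20 N).
It fails at once if the tumbler, screwdriver or cover is disturbed (moved over 30 mm) (distance of any of tumbler, screwdriver, cover from where it was at the start of the episode above 0.03 m).
It also fails if it takes over 72 s, if anything falls off the work surface, if the arm or the gripper's body presses on something with over 40 N, if the wrist force passes 120 N, or if a joint passes its speed limit or range.

ROBOT

A 6-joint arm with a two-finger parallel gripper is mounted at the origin on the work surface. World frame = base frame: x ahead of the robot, y to its left, z up, the work surface at z = 0. Lengths are in m, angles in degrees, forces in N, time in s.
With the tool pointing down it reaches from about 0.4 to 0.825 m from the base axis. Payload 7 kg.
Tool frame: the origin (TCP) lies between the finger pads; the fingertips stand 22 mm ahead of it and the grasp point (between the pads) lies 3 mm ahead of it; z points along the fingers, y is the line along which they close (so a half turn about z gives the same grasp; the last joint's range is limited). The gripper opens to 88 mm and grips with 3 to 60 N. Pads are 19 mm wide; open, the fingers measure 130 mm over their backs; the gripper's body (78 mm by 193 mm) begins 47 mm behind the grasp point.
Start: joints at [-57.577, 20.546, 0.682, 0, -70.136, -16.507], TCP at [0.185, -0.649, 0.249] pointing down, gripper open.
Joint ranges: [-176.03, 176.03], [-82.01, 121.73], [-58.28, 71.71], [-173.87, 95.51], [-174.79, -0.11], [-173.66, 173.66]. Speed limits (degrees/s): [136.94, 136.94, 172.46, 180, 180, 180].

INTERFACE

Orientations are given as [roll, pitch, yaw] about the fixed x, y, z axes, in that order (R = Rz(yaw) Ry(pitch) Rx(roll)).
In Python, from plant import ctrl gives the robot as it stands.
- The arm moves only by the tool apply_moves, never from a script. Its argument "targets" is a list of rows, each an object with "travel": the shift along the tool's x, y, z in mm, a list of three; "roll": the turn about the tool's z in degrees; "jaw": the finger opening in mm, from 0 to 87.6. In form: [{"travel": [tx, ty, tz], "roll": roll, "jaw": jaw}, ...]. A call has 1 to 10 rows; each row shifts and turns the commanded pose from where the row before left it, along the tool's axes as they then stand; what a row does not reach is not made up. A row lasts 1/10 s, in which the tool goes at most 50 mm and 8.59 degrees, less where a joint would pass 70% of its speed; a pose out of reach is approached as far as the arm can. A call with a gripper value outside its range is refused whole. The fingers move at their own pace and stop on an object; the grip force is fixed at half the most. Time passes only in rows, so rows that do not move let the fingers close. It gives the time, the measured TCP pose, the force, the opening and the grip force at its end, in the units of the state.
- ctrl.get_obs(): the state, without advancing time (a new reading comes with each control period).
- ctrl.snapshot(name): name is "side" or "top" or "wrist"; returns the picture (400x640x3 uint8, red, green, blue); there is no depth.
- ctrl.calibration(name): a dict with "K" (3x3 intrinsics, pixels), "extrinsics" (4x4, takes a point from camera to world coordinates); the wrist camera has in their place "hand_eye" (4x4, takes a point from camera to tool coordinates, whose origin is the TCP and whose axes are the flange's). Camera axes: x right, y down, z forward; pixel columns grow to the right and rows downward; lengths in m; the calibration is good to about 2 mm. A picture is of the moment at which its call begins: read the wrist's pose just before it. calibration takes no time and is no camera call.
- ctrl.close_job(): hands the job in; it is judged then, once.
The state is a dict: "clock": time; "joint_pos": joint angles; "qvel": joint speeds; "tau": joint torques, N m; "tool_pos": TCP position; "orientation": TCP orientation; "force": force on the tool from outside, world axes, zero at the start; "moment": the same for the moment, N m; "opening": finger opening in m; "gripper_force": force on a finger pad.
Only numpy, scipy, OpenCV 4.12 (cv2) and the standard library are available. Lean on these libraries where they do the work, as an engineer would, in place of code of your own. Each camera call takes 0.05 s, during which the arm holds its last target. There are 200 camera calls.

## Working session

There is one attempt and no reset: what is moved stays moved. The work goes in short steps, Python scripts to look and compute and a tool call to move; the robot and the scene stay as the last step left them, time stands still between calls to the robot, and variables do not carry over. Pictures are saved under pics/ and viewed, at most 10 in all, crops included, and the job is handed in when it is done.

Besides the shell and the picture viewer there is one more tool, called after "Call:" by a JSON object that holds its "name" and its "arguments". apply_moves: Moves the arm, as the interface text tells. Its arguments: {"type":"object","properties":{"targets":{"type":"array","items":{"type":"object","properties":{"travel":{"type":"array","items":{"type":"number"}},"roll":{"type":"number"},"jaw":{"type":"number"}}}}},"required":["targets"]}

```bash
ls; mkdir -p pics; python3 - <<'E'
from plant import ctrl
import cv2,numpy as np
o=ctrl.get_obs();print({k:np.round(v,3).tolist() for k,v in o.items()})
for n in("top","side"):
    im=ctrl.snapshot(n);cv2.imwrite(f"pics/{n}0.png",im[:,:,::-1])
for n in("top","side","wrist"):
    c=ctrl.calibration(n);print(n,{k:np.round(v,4).tolist() for k,v in c.items()})
E
```

```text
pics
{'clock': 0.0, 'joint_pos': [-57.574, 20.593, 0.632, -0.02, -70.137, -16.506], 'qvel': [-0.03, -0.043, 0.039, 0.022, -0.045, -0.013], 'tau': [-0.001, -58.273, 29.306, 6.997, 0.007, -0.0], 'tool_pos': [0.185, -0.649, 0.248], 'orientation': [179.901, -0.01, -164.087], 'force': [0.06, -0.826, 0.482], 'moment': [0.018, -0.031, -0.026], 'gripper_force': 0.0, 'opening': 0.088}
top {'K': [[410.0655, 0.0, 315.844], [0.0, 410.0655, 203.784], [0.0, 0.0, 1.0]], 'extrinsics': [[-0.0111, -0.9962, 0.0859, 0.4895], [-0.9999, 0.0102, -0.0113, 0.0334], [0.0104, -0.086, -0.9962, 1.0933], [0.0, 0.0, 0.0, 1.0]]}
side {'K': [[440.4319, 0.0, 320.7509], [0.0, 440.4319, 193.9981], [0.0, 0.0, 1.0]], 'extrinsics': [[-0.9783, -0.1302, 0.1612, 0.391], [-0.2069, 0.5715, -0.7941, 0.9575], [0.0113, -0.8102, -0.586, 0.7799], [0.0, 0.0, 0.0, 1.0]]}
wrist {'K': [[311.465, 0.0, 319.8108], [0.0, 311.465, 204.3805], [0.0, 0.0, 1.0]], 'hand_eye': [[-0.0007, -0.9626, -0.2708, 0.0716], [1.0, -0.0005, -0.0008, 0.001], [0.0006, -0.2708, 0.9626, -0.1362], [0.0, 0.0, 0.0, 1.0]]}
```

View pics/top0.png

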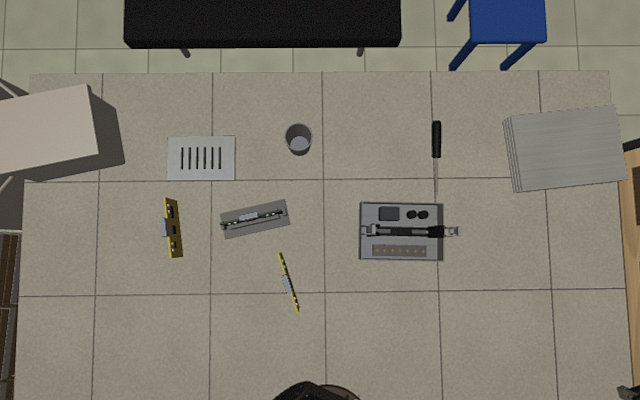

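View pics/side0.png

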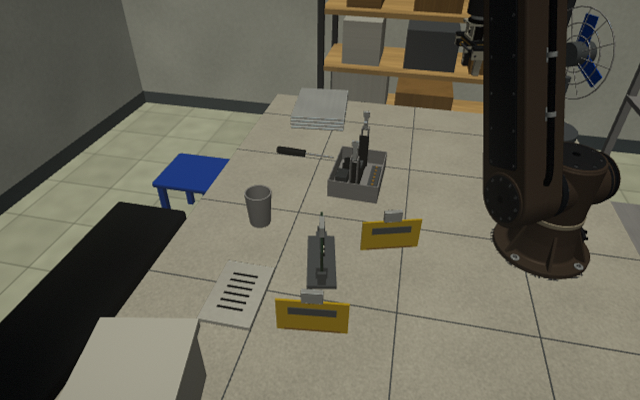

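The top view shows three candidates:
- The green card in the grey stand, tab at about (249,216). This is the one to use.
- A yellow look-alike at (172,228).
- A yellow look-alike at (288,282).

The rack is at about (402,231), with the levers at its ends. I'll check the choice in one close crop.

```bash
cat > h.py <<'E'
import cv2,numpy as np
from plant import ctrl
from scipy.spatial.transform import Rotation as R
def cam(name,obs=None):
    c=ctrl.calibration(name);K=np.array(c["K"])
    if name!="wrist": return K,np.array(c["extrinsics"])
    T=np.eye(4);T[:3,:3]=R.from_euler("xyz",obs["orientation"],degrees=True).as_matrix();T[:3,3]=obs["tool_pos"]
    return K,T@np.array(c["hand_eye"])
def cast(KE,uv,z):
    K,E=KE;uv=np.atleast_2d(uv).astype(float)
    d=(np.c_[uv,np.ones(len(uv))]@np.linalg.inv(K).T)@E[:3,:3].T
    return E[:3,3]+d*((z-E[2,3])/d[:,2])[:,None]
def proj(KE,P):
    K,E=KE;p=(np.atleast_2d(P)-E[:3,3])@E[:3,:3];q=p@K.T;return q[:,:2]/q[:,2:]
def tolocal(obs,P): # world point -> tool axes, mm
    Rm=R.from_euler("xyz",obs["orientation"],degrees=True).as_matrix()
    return np.round((np.atleast_2d(P)-np.array(obs["tool_pos"]))@Rm*1000,1)
E
python3 - <<'E'
from h import *
im=cv2.imread("pics/top0.png")
a=cv2.resize(im[190:250,210:300],None,fx=6,fy=6,interpolation=cv2.INTER_CUBIC)
b=cv2.resize(im[190:270,350:470],None,fx=6,fy=6,interpolation=cv2.INTER_CUBIC)
c=np.zeros((360,540,3),np.uint8);
b=cv2.resize(b,(540,360));
out=np.vstack([cv2.resize(a,(440,293)),cv2.resize(im[190:270,350:470],(440,293),interpolation=cv2.INTER_CUBIC)])
cv2.imwrite("pics/crop1.png",out)
KE=cam("top")
# tab (z .13 top), stand corners (z .046), rack corners
print(cast(KE,[249,216],.13))
hsv=cv2.cvtColor(im,cv2.COLOR_BGR2HSV)
print(hsv[232,225],hsv[217,235],hsv[250,362],hsv[255,440])
E
```

```text
[[0.54535376 0.17969144 0.13      ]]
[ 17  17 107] [ 10  15 105] [107  14 130] [15 24 65]
```

View pics/crop1.png

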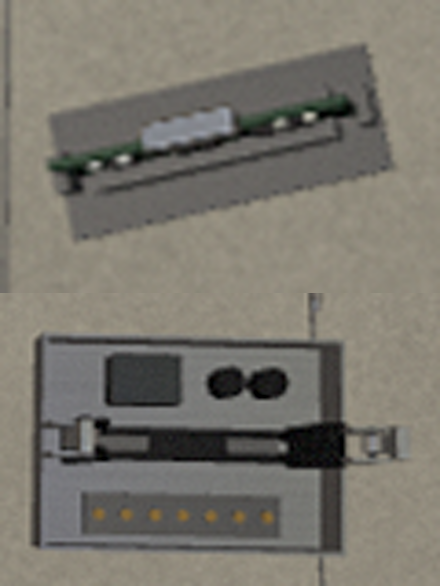

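The crop confirms the choice: a green board in the grey stand with an aluminium tab, not yellow. The rack below it has two upright levers at crop (75,437) and (385,440).

```bash
cat >> h.py <<'E'
def plan(via,yaw,obs=None):
    "rows from here to the world points in via, <=48mm and <=8.4deg each; the turn is spread over all rows"
    o=obs or ctrl.get_obs();p=np.array(o["tool_pos"]);y=o["orientation"][2]
    pts=[];
    for v in via:
        v=np.array(v);n=int(np.ceil(np.linalg.norm(v-p)/.048-1e-6));pts+=[(v-p)/n]*n;p=v
    dy=(yaw-y+180)%360-180;n=max(len(pts),int(np.ceil(abs(dy)/8.4)));pts+=[np.zeros(3)]*(n-len(pts))
    for d in pts:
        Rm=R.from_euler("xyz",[180,0,y],degrees=True).as_matrix()
        print(np.round(d@Rm*1000,0).astype(int).tolist(),"roll",round(-dy/n,1));y+=round(dy/n,1)
E
python3 - <<'E'
from h import *
KE=cam("top")
c=cast(KE,[[360.4,201.5],[443.4,202.8],[444,260.7],[360,259.7]],.058);print(c.round(3),c.mean(0))
print(np.linalg.norm(c-np.roll(c,1,0),axis=1), np.degrees(np.arctan2(c[0]-c[1],1)))
d=c[0]-c[1];print("rack yaw",np.degrees(np.arctan2(-d[0],d[1])))
e=cast(KE,[[220.2,223.7],[281.6,210.4]],.1);d=e[0]-e[1];print(e,np.linalg.norm(d),"card yaw",np.degrees(np.arctan2(-d[0],d[1])))
t=cast(KE,[[248.4,216.6]],.13)[0];print(t)
plan([[.53,-.3,.27],[.545,.18,.25]],-78)
E
```

```text
[[ 0.583 -0.092  0.058]
 [ 0.578 -0.303  0.058]
 [ 0.432 -0.299  0.058]
 [ 0.437 -0.088  0.058]] [ 0.50753377 -0.19517303  0.058     ]
[0.14657497 0.21131638 0.14605893 0.21127756] [ 0.31349996 11.92811106  0.        ]
rack yaw -1.4837379553261114
[[0.52920459 0.25364173 0.1       ]
 [0.559862   0.10533504 0.1       ]] 0.151442238528144 card yaw 11.67946465381832
[0.54395828 0.18109362 0.13      ]
[-39, 22, -2] roll -3.9
[-40, 19, -2] roll -3.9
[-41, 16, -2] roll -3.9
[-42, 14, -2] roll -3.9
[-43, 11, -2] roll -3.9
[-44, 8, -2] roll -3.9
[-44, 5, -2] roll -3.9
[-45, 2, -2] roll -3.9
[-45, -1, -2] roll -3.9
[-44, -4, -2] roll -3.9
[-44, -7, -2] roll -3.9
[-38, 21, 2] roll -3.9
[-39, 19, 2] roll -3.9
[-41, 16, 2] roll -3.9
[-42, 13, 2] roll -3.9
[-42, 10, 2] roll -3.9
[-43, 8, 2] roll -3.9
[-43, 5, 2] roll -3.9
[-44, 2, 2] roll -3.9
[-44, -1, 2] roll -3.9
[-43, -4, 2] roll -3.9
[-43, -7, 2] roll -3.9
```

Call:
{"name": "apply_moves", "arguments": {"targets": [{"travel":[-39,22,-2],"roll":-3.9,"jaw":87},{"travel":[-40,19,-2],"roll":-3.9,"jaw":87},{"travel":[-41,16,-2],"roll":-3.9,"jaw":87},{"travel":[-42,14,-2],"roll":-3.9,"jaw":87},{"travel":[-43,11,-2],"roll":-3.9,"jaw":87},{"travel":[-44,8,-2],"roll":-3.9,"jaw":87},{"travel":[-44,5,-2],"roll":-3.9,"jaw":87},{"travel":[-45,2,-2],"roll":-3.9,"jaw":87},{"travel":[-45,-1,-2],"roll":-3.9,"jaw":87},{"travel":[-44,-4,-2],"roll":-3.9,"jaw":87}]}}

```text
clock: 1.1
tool_pos: [0.4971, -0.3292, 0.2685]
orientation: [180.0, 0.0, -124.9]
force: [0.2, -0.2, -0.1]
opening: 0.0871
gripper_force: 0.0
```

```bash
python3 - <<'E'
from h import *
o=ctrl.get_obs();print(o["tool_pos"],o["orientation"])
im=ctrl.snapshot("wrist");cv2.imwrite("pics/w0.png",im[:,:,::-1])
plan([[.545,.18,.25]],-78.3)
E
```

```text
[ 0.49706956 -0.32924363  0.26848722] [ 1.79979578e+02  9.07865129e-04 -1.24914343e+02]
[-40, 23, 2] roll -4.2
[-42, 20, 2] roll -4.2
[-43, 17, 2] roll -4.2
[-44, 13, 2] roll -4.2
[-45, 10, 2] roll -4.2
[-46, 7, 2] roll -4.2
[-46, 4, 2] roll -4.2
[-46, 0, 2] roll -4.2
[-46, -3, 2] roll -4.2
[-46, -7, 2] roll -4.2
[-45, -10, 2] roll -4.2
```

View pics/w0.png

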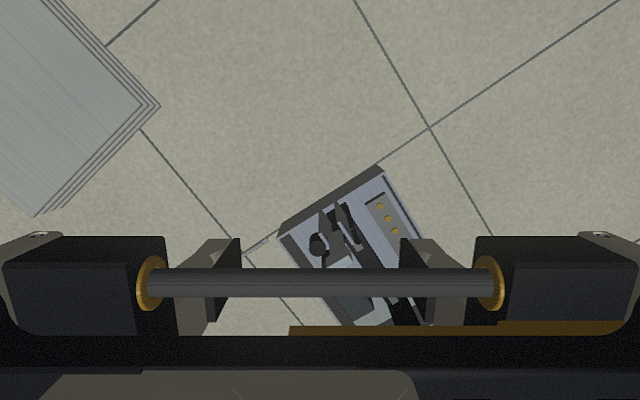

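The wrist view shows the rack partly behind the gripper bar, around (340,250). The useful view is the upper half, tool +x. I'll go past the card and look back at it.

Call:
{"name": "apply_moves", "arguments": {"targets": [{"travel":[-40,23,0],"roll":-4.2,"jaw":87},{"travel":[-42,20,0],"roll":-4.2,"jaw":87},{"travel":[-43,17,0],"roll":-4.2,"jaw":87},{"travel":[-44,13,0],"roll":-4.2,"jaw":87},{"travel":[-45,10,0],"roll":-4.2,"jaw":87},{"travel":[-46,7,0],"roll":-4.2,"jaw":87},{"travel":[-46,4,0],"roll":-4.2,"jaw":87},{"travel":[-46,0,0],"roll":-4.2,"jaw":87},{"travel":[-46,-3,0],"roll":-4.2,"jaw":87},{"travel":[-46,-7,0],"roll":-4.2,"jaw":87}]}}

```text
clock: 2.15
tool_pos: [0.5398, 0.131, 0.2685]
orientation: [180.0, 0.0, -82.9]
force: [0.7, -0.4, -0.2]
opening: 0.0872
gripper_force: 0.0
```

Call:
{"name": "apply_moves", "arguments": {"targets": [{"travel":[-45,-10,0],"roll":-4.2,"jaw":87},{"travel":[-45,-2,0],"roll":0,"jaw":87},{"travel":[-20,0,0],"roll":0,"jaw":87},{"travel":[0,0,0],"roll":0,"jaw":87}]}}

```text
clock: 2.55
tool_pos: [0.5334, 0.2417, 0.2677]
orientation: [179.9, -0.0, -78.7]
force: [-0.6, -0.4, -0.4]
opening: 0.0868
gripper_force: 0.0
```

```bash
python3 - <<'E'
from h import *
o=ctrl.get_obs();print(o["tool_pos"],o["orientation"])
im=ctrl.snapshot("wrist");cv2.imwrite("pics/w1.png",im[:,:,::-1])
KE=cam("wrist",o);print(proj(KE,[[.544,.181,.13]]))
E
```

```text
[0.53344627 0.24173752 0.26770897] [ 1.79937860e+02 -1.63770208e-02 -7.87148969e+01]
[[323.00503714 129.43916431]]
```

View pics/w1.png

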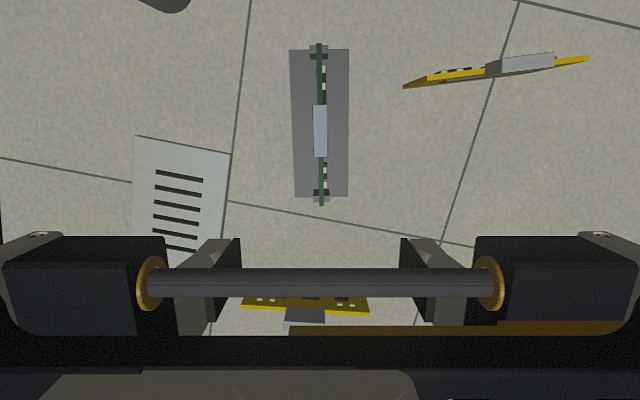

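The green card runs from (319,45) to (321,203), and the tab sits at (320,131), close to the predicted (323,129). Measuring it by mask.

```bash
python3 - <<'E'
from h import *
im=cv2.imread("pics/w1.png");hsv=cv2.cvtColor(im,cv2.COLOR_BGR2HSV)
o={"tool_pos":[0.53344627,0.24173752,0.26770897],"orientation":[179.93786,-0.01637,-78.7149]}
KE=cam("wrist",o)
print(hsv[131,320],hsv[131,340],hsv[190,321],hsv[90,319])
def pts(m,x0,y0,x1,y1):
    q=np.argwhere(m[y0:y1,x0:x1]>0)[:,::-1]+[x0,y0];return q
t=pts(((hsv[...,2]>140)&(hsv[...,1]>8)&(hsv[...,0]>90)).astype(np.uint8),308,98,334,165)
r=cv2.minAreaRect(t.astype(np.float32));print(r,len(t))
b=cv2.boxPoints(r);P=cast(KE,b,.13);print(P.round(4),np.linalg.norm(P-np.roll(P,1,0),axis=1));c=P.mean(0);print(c,tolocal(o,c))
g=pts(((hsv[...,0]>40)&(hsv[...,0]<85)&(hsv[...,1]>80)).astype(np.uint8),305,35,335,212)
l=cv2.fitLine(g.astype(np.float32),cv2.DIST_L1,0,.01,.01).ravel();print(l,len(g))
e=cast(KE,[[l[2]+l[0]*s,l[3]+l[1]*s] for s in(-70,70)],.1);d=e[1]-e[0];print("card yaw",np.degrees(np.arctan2(-d[0],d[1]))%180)
E
```

```text
[104  33 155] [ 75   9 110] [69 62 87] [64 72 74]
((319.8767395019531, 130.5858917236328), (51.07224655151367, 12.726404190063477), 88.80650329589844) 645
[[0.5562 0.1632 0.13  ]
 [0.5457 0.161  0.13  ]
 [0.5363 0.2025 0.13  ]
 [0.5472 0.2049 0.13  ]] [0.0426191  0.01066939 0.04261058 0.01113811]
[0.54634047 0.18290619 0.13      ] [[ 60.2  -1.3 137.7]]
[2.3802254e-02 9.9971670e-01 3.2021326e+02 1.2495638e+02] 140
card yaw 12.669427578729472
```

Call:
{"name": "apply_moves", "arguments": {"targets": [{"travel":[30,-1,0],"roll":-1.2,"jaw":60},{"travel":[30,0,0],"roll":0,"jaw":60},{"travel":[0,0,40],"roll":0,"jaw":60},{"travel":[0,0,40],"roll":0,"jaw":60},{"travel":[0,0,40],"roll":0,"jaw":60},{"travel":[0,0,25],"roll":0,"jaw":50},{"travel":[0,0,0],"roll":0,"jaw":30},{"travel":[0,0,0],"roll":0,"jaw":30},{"travel":[0,0,0],"roll":0,"jaw":30}]}}

```text
clock: 3.5
tool_pos: [0.5484, 0.1808, 0.1255]
orientation: [-179.8, 0.0, -77.7]
force: [0.7, -0.7, 0.4]
opening: 0.0338
gripper_force: 0.0
```

Call:
{"name": "apply_moves", "arguments": {"targets": [{"travel":[0,0,0],"roll":0,"jaw":18},{"travel":[0,0,0],"roll":0,"jaw":6},{"travel":[0,0,0],"roll":0,"jaw":6},{"travel":[0,0,0],"roll":0,"jaw":6},{"travel":[0,0,0],"roll":0,"jaw":6}]}}

```text
clock: 4.0
tool_pos: [0.5472, 0.1808, 0.1244]
orientation: [-180.0, 0.0, -77.7]
force: [-2.5, 0.1, 6.2]
opening: 0.0119
gripper_force: 29.9
```

Gripped at an 11.9 mm opening, so the tab is held. Lifting clear.

Call:
{"name": "apply_moves", "arguments": {"targets": [{"travel":[0,0,-15],"roll":0,"jaw":6},{"travel":[0,0,-30],"roll":0,"jaw":6},{"travel":[0,0,-42],"roll":0,"jaw":6},{"travel":[0,0,-42],"roll":0,"jaw":6},{"travel":[0,0,-42],"roll":0,"jaw":6},{"travel":[0,0,-42],"roll":0,"jaw":6},{"travel":[0,0,0],"roll":0,"jaw":6}]}}

```text
clock: 4.7
tool_pos: [0.5494, 0.1814, 0.3435]
orientation: [-179.4, 0.1, -77.6]
force: [-0.1, 0.7, -1.9]
opening: 0.012
gripper_force: 30.0
```

```bash
python3 - <<'E'
from h import *
o=ctrl.get_obs();print(o["tool_pos"],o["orientation"],o["force"],o["opening"])
plan([[.60,-.13,.335]],-91.5)
E
```

```text
[0.54939259 0.18137169 0.34347991] [-1.79408074e+02  1.40944415e-01 -7.76473353e+01] [-0.10166763  0.66415978 -1.88665184] 0.011954567708728821
[45, 2, 1] roll 2.0
[45, 1, 1] roll 2.0
[45, -1, 1] roll 2.0
[45, -2, 1] roll 2.0
[45, -4, 1] roll 2.0
[45, -5, 1] roll 2.0
[45, -7, 1] roll 2.0
```

Call:
{"name": "apply_moves", "arguments": {"targets": [{"travel":[45,2,1],"roll":2,"jaw":6},{"travel":[45,1,1],"roll":2,"jaw":6},{"travel":[45,-1,1],"roll":2,"jaw":6},{"travel":[45,-2,1],"roll":2,"jaw":6},{"travel":[45,-4,1],"roll":2,"jaw":6},{"travel":[45,-5,1],"roll":2,"jaw":6},{"travel":[45,-7,1],"roll":2,"jaw":6},{"travel":[0,0,0],"roll":0,"jaw":6},{"travel":[0,0,0],"roll":0,"jaw":6}]}}

```text
clock: 5.6
tool_pos: [0.5975, -0.1325, 0.3285]
orientation: [179.9, 0.0, -91.8]
force: [-0.7, 0.8, -1.6]
opening: 0.0118
gripper_force: 30.0
```

```bash
python3 - <<'E'
from h import *
import json
o=ctrl.get_obs();print(o["tool_pos"],o["orientation"])
json.dump({k:np.array(v).tolist() for k,v in o.items()},open("o2.json","w"))
im=ctrl.snapshot("wrist");cv2.imwrite("pics/w2.png",im[:,:,::-1])
s=ctrl.snapshot("side");cv2.imwrite("pics/s2.png",s[:,:,::-1])
cv2.imwrite("pics/w2c.png",cv2.resize(im[0:240,240:640,::-1],(800,480),interpolation=cv2.INTER_CUBIC))
E
```

```text
[ 0.5974605  -0.1324665   0.32852929] [ 1.79908754e+02  1.32417598e-02 -9.18198870e+01]
```

View pics/w2c.png

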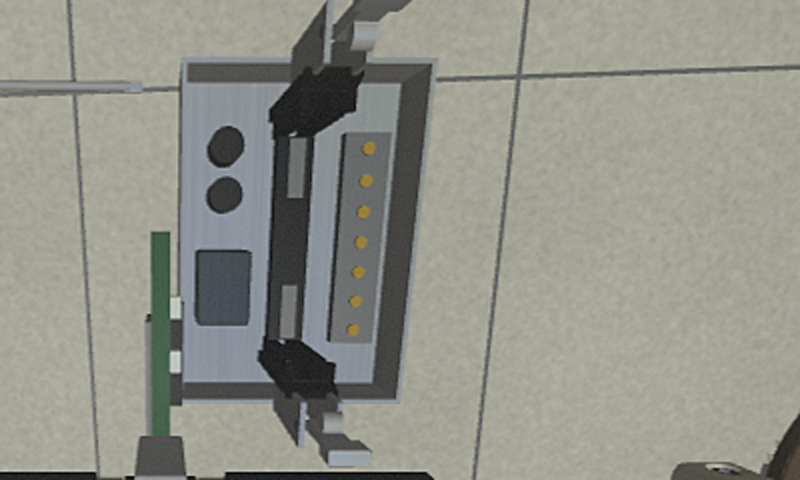

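The card is held at the left. The rack rim corners in the crop are at (182,60), (437,60), (399,402) and (182,398), and the sockets are at (297,167) and (289,312). The guides are black at (315,100) and (297,365). Both levers lean open.

```bash
python3 - <<'E'
from h import *
import json
o=json.load(open("o2.json"));KE=cam("wrist",o)
f=lambda q:np.array(q)/2+[240,0]
c=cast(KE,f([[182,60],[437,60],[399,402],[182,398]]),.058);m=c.mean(0);print(c.round(4).tolist(),m,np.linalg.norm(c-np.roll(c,1,0),axis=1))
for a,b in((3,0),(2,1)):
    d=c[a]-c[b];print("yaw",np.degrees(np.arctan2(-d[0],d[1])))
s=cast(KE,f([[297,167],[289,312]]),.035);d=s[1]-s[0];print(s,np.linalg.norm(d),np.degrees(np.arctan2(-d[0],d[1])),s.mean(0))
# gold pins: tilt check; card in hand
im=cv2.imread("pics/w2.png");hsv=cv2.cvtColor(im,cv2.COLOR_BGR2HSV)
k=cv2.inRange(hsv,(12,90,90),(35,255,255));n,_,st,ce=cv2.connectedComponentsWithStats(k)
ce=ce[(st[:,4]<60)&(st[:,4]>6)&(ce[:,1]<200)&(ce[:,0]>380)];P=cast(KE,ce,.03);d=P[-1]-P[0];print(len(ce),"pins yaw",np.degrees(np.arctan2(-d[0],d[1])),np.linalg.norm(d),P.mean(0))
g=cv2.inRange(hsv,(40,60,30),(85,255,255));q=np.argwhere(g[:,300:345]>0)[:,::-1]+[300,0];print(q.min(0),q.max(0))
# predicted features assuming pose (sockets mean)
for yaw in (-1.5,):
  R3=R.from_euler("z",yaw,degrees=True).as_matrix()
  for nm,p in {"gL top":[0,.0775,.117],"gR top":[0,-.0775,.117],"pivL":[0,.097,.134],"pivR":[0,-.097,.134],"tipL90":[0,.097,.194],"tipR90":[0,-.097,.194]}.items():
    w=R3@p+[m[0],m[1],0];print(nm,(proj(KE,w)[0]-[240,0])*2)
E
```

```text
[[0.5797, -0.3017, 0.058], [0.4303, -0.2969, 0.058], [0.4378, -0.0894, 0.058], [0.5844, -0.097, 0.058]] [ 0.50801749 -0.19626351  0.058     ] [0.20474238 0.14948362 0.20757904 0.1467828 ]
yaw -1.306932433325626
yaw -2.067495405671489
[[ 0.50588713 -0.24278947  0.035     ]
 [ 0.50885918 -0.14959092  0.035     ]] 0.09324592390515357 -1.826513318712005 [ 0.50737315 -0.19619019  0.035     ]
7 pins yaw -2.0288795095607455 0.11807615112712959 [ 0.46128279 -0.19478031  0.03      ]
[305 116] [341 362]
gL top [314.36663142 383.25625776]
gR top [332.96958905  84.93300632]
pivL [319.57648503 424.50930464]
pivR [345.50525369  30.96940747]
tipL90 [351.73002677 462.67844812]
tipR90 [391.15233428 -18.80189095]
```

Rack centre is (0.508,-0.196), yaw -1.8°. The sizes check: rim about 148 x 206 mm, sockets 93 mm apart. The card centre sits about 2.3 mm to the tool's -x side. I'll move above the guides and go partway down.

Call:
{"name": "apply_moves", "arguments": {"targets": [{"travel":[23,29,0],"roll":0,"jaw":6},{"travel":[23,29,0],"roll":0,"jaw":6},{"travel":[23,30,0],"roll":0,"jaw":6},{"travel":[0,0,0],"roll":0,"jaw":6},{"travel":[0,0,25],"roll":0,"jaw":6},{"travel":[0,0,30],"roll":0,"jaw":6},{"travel":[0,0,25],"roll":0,"jaw":6},{"travel":[0,0,0],"roll":0,"jaw":6},{"travel":[0,0,0],"roll":0,"jaw":6}]}}

```text
clock: 6.6
tool_pos: [0.5085, -0.197, 0.2503]
orientation: [-180.0, -0.0, -91.6]
force: [-0.1, -1.1, 0.2]
opening: 0.0116
gripper_force: 30.0
```

```bash
python3 - <<'E'
from h import *
import json
o=ctrl.get_obs();print(o["tool_pos"],o["orientation"],o["force"])
json.dump({k:np.array(v).tolist() for k,v in o.items()},open("o3.json","w"))
im=ctrl.snapshot("wrist")[:,:,::-1];s=ctrl.snapshot("side")[:,:,::-1]
cv2.imwrite("pics/w3.png",im);cv2.imwrite("pics/s3.png",s)
out=np.hstack([cv2.resize(im[0:240,240:420],(450,600),interpolation=cv2.INTER_CUBIC),cv2.resize(s[60:220,290:383],(350,600),interpolation=cv2.INTER_CUBIC)])
cv2.imwrite("pics/c3.png",out)
E
```

```text
[ 0.50845031 -0.19699479  0.25030719] [-1.79996029e+02 -3.03239600e-02 -9.15719512e+01] [-0.09927589 -1.08127725  0.23988529]
```

View pics/c3.png

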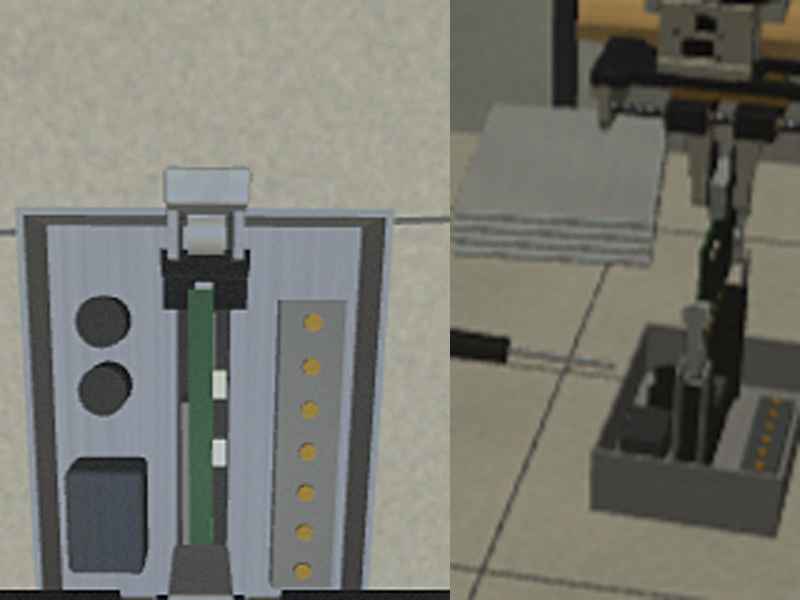

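In the left crop (scale 2.5) the card end is at (201,288). The right guide and cheek centre on column 205, and the right lever paddle is at (207,188). So I need about +1.5 mm in tool y. Next is the y-fit against the rack's near features.

```bash
python3 - <<'E'
from h import *
import json
o=json.load(open("o3.json"));KE=cam("wrist",o)
im=cv2.imread("pics/w3.png");hsv=cv2.cvtColor(im,cv2.COLOR_BGR2HSV)
f=lambda q:np.array(q)/2.5+[240,0]
# far rim corners z .058, pins, socket channel
r=cast(KE,f([[17,210],[392,210]]),.058);print("far rim",r,np.linalg.norm(r[1]-r[0]),r.mean(0))
k=cv2.inRange(hsv,(12,90,90),(35,255,255));n,_,st,ce=cv2.connectedComponentsWithStats(k)
ce=ce[(st[:,4]<80)&(st[:,4]>6)&(ce[:,1]<235)&(ce[:,0]>340)&(ce[:,0]<400)];P=cast(KE,ce,.03);d=P[-1]-P[0];print(len(ce),"pins yaw",np.degrees(np.arctan2(-d[0],d[1])),P.mean(0))
for c,y in(((.508,-.1962),-1.7),):
  R3=R.from_euler("z",y,degrees=True).as_matrix();w=lambda p:R3@p+[c[0],c[1],0]
  for nm,p in {"gR117":[0,-.0775,.117],"gR98":[0,-.0775,.098],"rimR":[0,-.105,.058],"cheek/piv":[0,-.097,.14],"tip":[0,-.097,.194]}.items(): print(nm,((proj(KE,w(p))[0]-[240,0])*2.5).round(0))
Rt=R.from_euler("xyz",o["orientation"],degrees=True).as_matrix()
for x in(.0725,.075):
  for z in(.0244,.1144): print(x,z,((proj(KE,Rt@[x,0,z]+o["tool_pos"])[0]-[240,0])*2.5).round(0))
# card end edge profile
for c in range(316,325): 
    col=hsv[100:140,c];print(c,[100+i for i in range(40) if 45<col[i,0]<85 and col[i,1]>70][:1],end=" ")
E
```

```text
far rim [[ 0.5789136  -0.30212086  0.058     ]
 [ 0.43071535 -0.29792927  0.058     ]] 0.14825751520035357 [ 0.50481448 -0.30002507  0.058     ]
7 pins yaw -1.9763000083566704 [ 0.45982145 -0.1962885   0.03      ]
gR117 [205. 277.]
gR98 [205. 278.]
rimR [204. 207.]
cheek/piv [205. 206.]
tip [207. 181.]
0.0725 0.0244 [205. 287.]
0.0725 0.1144 [203. 289.]
0.075 0.0244 [205. 274.]
0.075 0.1144 [203. 281.]
316 [116] 317 [116] 318 [116] 319 [116] 320 [116] 321 [116] 322 [116] 323 [116] 324 [116]
```

Call:
{"name": "apply_moves", "arguments": {"targets": [{"travel":[1,1.5,0],"roll":0.2,"jaw":6},{"travel":[0,0,0],"roll":0,"jaw":6},{"travel":[0,0,6],"roll":0,"jaw":6},{"travel":[0,0,6],"roll":0,"jaw":6},{"travel":[0,0,5],"roll":0,"jaw":6},{"travel":[0,0,4],"roll":0,"jaw":6},{"travel":[0,0,4],"roll":0,"jaw":6},{"travel":[0,0,3],"roll":0,"jaw":6},{"travel":[0,0,0],"roll":0,"jaw":6}]}}

```text
clock: 7.6
tool_pos: [0.5062, -0.1987, 0.221]
orientation: [180.0, 0.0, -91.9]
force: [0.2, -0.2, -1.2]
opening: 0.0117
gripper_force: 30.0
```

Call:
{"name": "apply_moves", "arguments": {"targets": [{"travel":[0,0,3],"roll":0,"jaw":6},{"travel":[0,0,3],"roll":0,"jaw":6},{"travel":[0,0,3],"roll":0,"jaw":6},{"travel":[0,0,3],"roll":0,"jaw":6},{"travel":[0,0,3],"roll":0,"jaw":6},{"travel":[0,0,0],"roll":0,"jaw":6}]}}

```text
clock: 8.2
tool_pos: [0.5063, -0.1987, 0.2061]
orientation: [180.0, 0.0, -91.9]
force: [-0.2, 0.2, 0.3]
opening: 0.0119
gripper_force: 30.0
```

Call:
{"name": "apply_moves", "arguments": {"targets": [{"travel":[0,0,4],"roll":0,"jaw":6},{"travel":[0,0,4],"roll":0,"jaw":6},{"travel":[0,0,4],"roll":0,"jaw":6},{"travel":[0,0,5],"roll":0,"jaw":6},{"travel":[0,0,5],"roll":0,"jaw":6},{"travel":[0,0,5],"roll":0,"jaw":6},{"travel":[0,0,5],"roll":0,"jaw":6},{"travel":[0,0,4],"roll":0,"jaw":6},{"travel":[0,0,0],"roll":0,"jaw":6}]}}

```text
clock: 9.1
tool_pos: [0.5062, -0.1987, 0.1699]
orientation: [180.0, 0.0, -91.9]
force: [0.7, -0.3, -1.5]
opening: 0.0118
gripper_force: 30.0
```

```bash
python3 - <<'E'
from h import *
o=ctrl.get_obs();print(o["tool_pos"],o["orientation"],o["force"],o["moment"])
im=ctrl.snapshot("wrist")[:,:,::-1];s=ctrl.snapshot("side")[:,:,::-1]
cv2.imwrite("pics/w4.png",im)
out=np.hstack([cv2.resize(im[0:240,240:420],(450,600),interpolation=cv2.INTER_CUBIC),cv2.resize(s[60:220,290:383],(350,600),interpolation=cv2.INTER_CUBIC)])
cv2.imwrite("pics/c4.png",out)
E
```

```text
[ 0.50624716 -0.19866175  0.16991575] [ 1.79964662e+02  5.37217560e-03 -9.18878901e+01] [ 0.74081872 -0.27621346 -1.52273   ] [-0.03227311 -0.01991965  0.00387169]
```

View pics/c4.png

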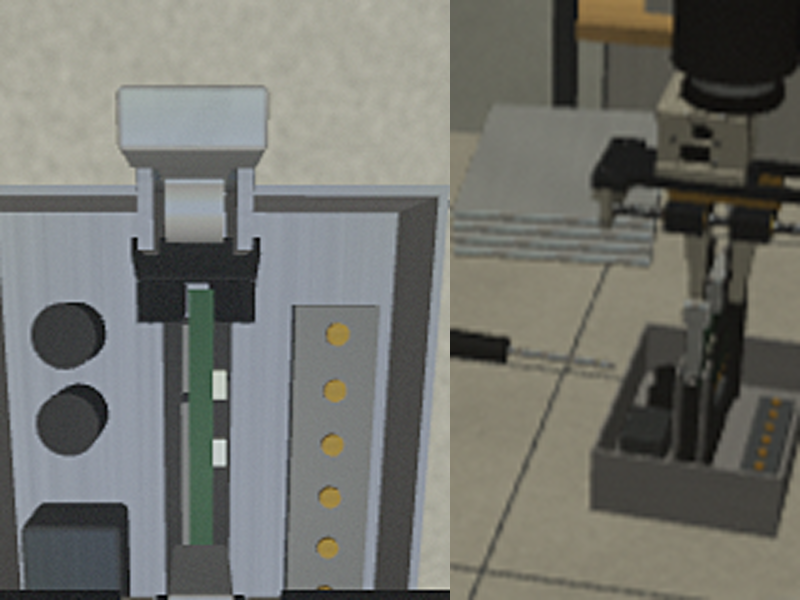

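The card is inside both guides. It's about 1 mm to the right of the guide centre (201 against 196), so I'll correct that and lower it to feel for the sockets.

Call:
{"name": "apply_moves", "arguments": {"targets": [{"travel":[0,-1,3],"roll":0,"jaw":6},{"travel":[0,0,3],"roll":0,"jaw":6},{"travel":[0,0,3],"roll":0,"jaw":6},{"travel":[0,0,2],"roll":0,"jaw":6},{"travel":[0,0,0],"roll":0,"jaw":6},{"travel":[0,0,0],"roll":0,"jaw":6}]}}

```text
clock: 9.8
tool_pos: [0.5073, -0.1988, 0.1595]
orientation: [180.0, -0.0, -91.9]
force: [-0.3, 0.2, -1.3]
opening: 0.0119
gripper_force: 30.0
```

Call:
{"name": "apply_moves", "arguments": {"targets": [{"travel":[0,0,1],"roll":0,"jaw":6},{"travel":[0,0,1],"roll":0,"jaw":6},{"travel":[0,0,0],"roll":0,"jaw":6}]}}

```text
clock: 10.1
tool_pos: [0.5073, -0.1987, 0.1575]
orientation: [180.0, 0.0, -91.9]
force: [-0.0, -0.7, -1.1]
opening: 0.0118
gripper_force: 30.0
```

Call:
{"name": "apply_moves", "arguments": {"targets": [{"travel":[0,0,1],"roll":0,"jaw":6},{"travel":[0,0,0],"roll":0,"jaw":6}]}}

```text
clock: 10.3
tool_pos: [0.5073, -0.1988, 0.1564]
orientation: [180.0, 0.0, -91.9]
force: [0.0, 0.2, -0.9]
opening: 0.0117
gripper_force: 30.0
```

Call:
{"name": "apply_moves", "arguments": {"targets": [{"travel":[0,0,1],"roll":0,"jaw":6},{"travel":[0,0,0],"roll":0,"jaw":6}]}}

```text
clock: 10.5
tool_pos: [0.5073, -0.1987, 0.1554]
orientation: [180.0, 0.0, -91.9]
force: [0.3, -0.6, -1.6]
opening: 0.0115
gripper_force: 30.0
```

Call:
{"name": "apply_moves", "arguments": {"targets": [{"travel":[0,0,1],"roll":0,"jaw":6},{"travel":[0,0,0],"roll":0,"jaw":6}]}}

```text
clock: 10.7
tool_pos: [0.5073, -0.1987, 0.1544]
orientation: [180.0, 0.0, -91.9]
force: [-0.3, 0.3, -1.2]
opening: 0.0117
gripper_force: 30.0
```

Call:
{"name": "apply_moves", "arguments": {"targets": [{"travel":[0,0,1],"roll":0,"jaw":6},{"travel":[0,0,0],"roll":0,"jaw":6}]}}

```text
clock: 10.9
tool_pos: [0.5073, -0.1987, 0.1534]
orientation: [180.0, 0.0, -91.9]
force: [0.5, 0.9, -1.4]
opening: 0.0119
gripper_force: 30.0
```

Call:
{"name": "apply_moves", "arguments": {"targets": [{"travel":[0,0,1],"roll":0,"jaw":6},{"travel":[0,0,0],"roll":0,"jaw":6}]}}

```text
clock: 11.1
tool_pos: [0.5073, -0.1987, 0.1524]
orientation: [180.0, 0.0, -91.9]
force: [1.1, 0.2, -1.4]
opening: 0.012
gripper_force: 30.0
```

Call:
{"name": "apply_moves", "arguments": {"targets": [{"travel":[0,0,1],"roll":0,"jaw":6},{"travel":[0,0,0],"roll":0,"jaw":6}]}}

```text
clock: 11.3
tool_pos: [0.5075, -0.1987, 0.1519]
orientation: [-180.0, -0.0, -91.9]
force: [-1.0, 1.2, 2.7]
opening: 0.0119
gripper_force: 30.0
```

Contact felt (about +4 N) with the bottom edge at z ≈ 0.037, which is within the expected band. Letting go.

Call:
{"name": "apply_moves", "arguments": {"targets": [{"travel":[0,0,0],"roll":0,"jaw":20},{"travel":[0,0,0],"roll":0,"jaw":40},{"travel":[0,0,0],"roll":0,"jaw":40},{"travel":[0,0,0],"roll":0,"jaw":40},{"travel":[0,0,0],"roll":0,"jaw":40},{"travel":[0,0,0],"roll":0,"jaw":40},{"travel":[0,0,0],"roll":0,"jaw":40}]}}

```text
clock: 12.0
tool_pos: [0.5074, -0.1988, 0.1516]
orientation: [-180.0, 0.0, -91.9]
force: [-0.4, -0.5, -0.2]
opening: 0.0398
gripper_force: 0.0
```

Call:
{"name": "apply_moves", "arguments": {"targets": [{"travel":[0,0,-15],"roll":0,"jaw":40},{"travel":[0,0,-40],"roll":0,"jaw":40},{"travel":[0,0,-45],"roll":0,"jaw":40},{"travel":[0,0,0],"roll":0,"jaw":20},{"travel":[0,0,0],"roll":0,"jaw":0}]}}

```text
clock: 12.5
tool_pos: [0.5079, -0.1987, 0.2527]
orientation: [-179.8, 0.0, -91.9]
force: [-0.1, -0.2, -0.4]
opening: 0.0291
gripper_force: 0.0
```

```bash
python3 - <<'E'
from h import *
o=ctrl.get_obs();print(o["tool_pos"],o["orientation"],o["force"])
im=ctrl.snapshot("wrist")[:,:,::-1];s=ctrl.snapshot("side")[:,:,::-1];t=ctrl.snapshot("top")[:,:,::-1]
cv2.imwrite("pics/w5.png",im)
out=np.hstack([cv2.resize(im[0:240,240:420],(450,600),interpolation=cv2.INTER_CUBIC),cv2.resize(s[100:220,310:390],(350,600),interpolation=cv2.INTER_CUBIC)])
cv2.imwrite("pics/c5.png",out)
KE=cam("wrist",o)
R3=R.from_euler("z",-1.85,degrees=True).as_matrix()
for p in([0,-.097,.194],[0,-.075,.127],[0,-.022,.157],[0,-.105,.058]): print(p,((proj(KE,R3@p+[.5073,-.1962,0])[0]-[240,0])*2.5).round(0))
KE=cam("side")
for p in([0,-.097,.194],[0,.097,.194],[0,.097,.134],[0,.022,.157],[0,-.022,.157]): print(p,((proj(KE,R3@p+[.5073,-.1962,0])[0]-[310,100])*[350/80,5]+[450,0]).round(0))
E
```

```text
[ 0.50787022 -0.19868563  0.25274866] [-1.79831336e+02  1.36353998e-02 -9.18872841e+01] [-0.10634387 -0.19531784 -0.40427176]
[0, -0.097, 0.194] [207. 190.]
[0, -0.075, 0.127] [206. 289.]
[0, -0.022, 0.157] [206. 470.]
[0, -0.105, 0.058] [205. 212.]
[0, -0.097, 0.194] [698.  56.]
[0, 0.097, 0.194] [650. 205.]
[0, 0.097, 0.134] [644. 299.]
[0, 0.022, 0.157] [666. 200.]
[0, -0.022, 0.157] [677. 165.]
```

View pics/c5.png

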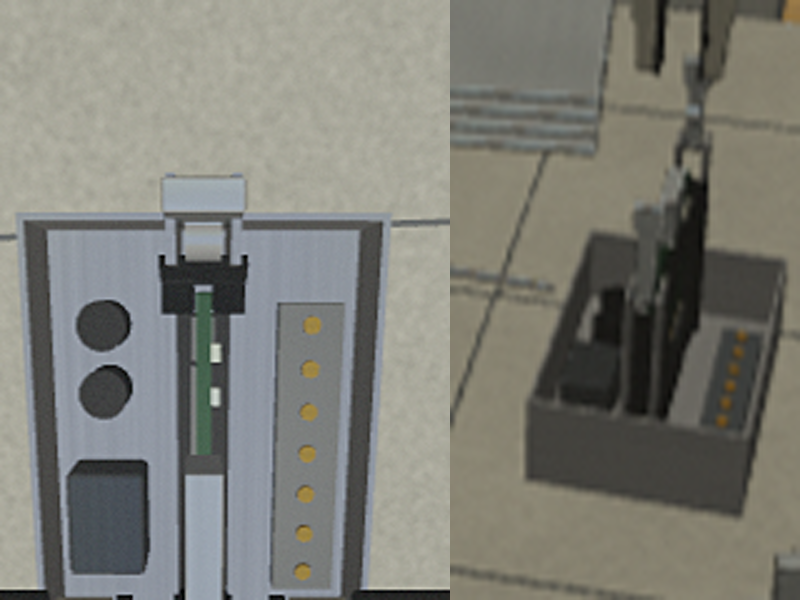

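The card stands centred in the guides with its end at (204,292). The right lever tip is at (203,194), where an upright lever should appear (207,190); the left one is upright too. The fingers will now close and go outside the right lever.

Call:
{"name": "apply_moves", "arguments": {"targets": [{"travel":[40,0,0],"roll":0,"jaw":0},{"travel":[40,0,0],"roll":0,"jaw":0},{"travel":[40,0,0],"roll":0,"jaw":0},{"travel":[0,0,0],"roll":0,"jaw":0},{"travel":[0,0,25],"roll":0,"jaw":0},{"travel":[0,0,23],"roll":0,"jaw":0},{"travel":[0,0,0],"roll":0,"jaw":0}]}}

```text
clock: 13.35
tool_pos: [0.501, -0.3177, 0.1992]
orientation: [179.6, 0.2, -91.9]
force: [-0.3, -0.1, 0.2]
opening: 0.0005
gripper_force: 0.0
```

Call:
{"name": "apply_moves", "arguments": {"targets": [{"travel":[-6,0,0],"roll":0,"jaw":0},{"travel":[-6,0,0],"roll":0,"jaw":0},{"travel":[-4,0,0.5],"roll":0,"jaw":0},{"travel":[-4,0,0.5],"roll":0,"jaw":0},{"travel":[-4,0,0.5],"roll":0,"jaw":0},{"travel":[-4,0,0.5],"roll":0,"jaw":0},{"travel":[0,0,0],"roll":0,"jaw":0}]}}

```text
clock: 14.05
tool_pos: [0.5044, -0.2901, 0.2017]
orientation: [-180.0, 0.0, -91.9]
force: [0.2, -0.4, 0.0]
opening: 0.0002
gripper_force: 0.0
```

Call:
{"name": "apply_moves", "arguments": {"targets": [{"travel":[-5,0,2],"roll":0,"jaw":0},{"travel":[-5,0,2],"roll":0,"jaw":0},{"travel":[-5,0,3],"roll":0,"jaw":0},{"travel":[-5,0,3],"roll":0,"jaw":0},{"travel":[-5,0,3],"roll":0,"jaw":0},{"travel":[-5,0,4],"roll":0,"jaw":0},{"travel":[-3,0,3],"roll":0,"jaw":0},{"travel":[0,0,0],"roll":0,"jaw":0}]}}

```text
clock: 14.85
tool_pos: [0.5052, -0.2571, 0.1809]
orientation: [179.9, 0.0, -91.9]
force: [-0.0, 0.0, 0.8]
opening: 0.0005
gripper_force: 0.0
```

Call:
{"name": "apply_moves", "arguments": {"targets": [{"travel":[-3,0,1],"roll":0,"jaw":0},{"travel":[-3,0,1],"roll":0,"jaw":0},{"travel":[-2,0,1.5],"roll":0,"jaw":0},{"travel":[-2,0,1.5],"roll":0,"jaw":0},{"travel":[0,0,0],"roll":0,"jaw":0}]}}

```text
clock: 15.35
tool_pos: [0.5058, -0.2476, 0.1766]
orientation: [-180.0, -0.0, -91.9]
force: [0.9, -0.1, 0.7]
opening: 0.0003
gripper_force: 0.6
```

Call:
{"name": "apply_moves", "arguments": {"targets": [{"travel":[-1,0,1],"roll":0,"jaw":0},{"travel":[0,0,1],"roll":0,"jaw":0},{"travel":[0,0,0],"roll":0,"jaw":0}]}}

```text
clock: 15.65
tool_pos: [0.506, -0.2468, 0.1748]
orientation: [-180.0, -0.0, -91.9]
force: [0.3, -0.6, 4.1]
opening: 0.0005
gripper_force: 1.9
```

Call:
{"name": "apply_moves", "arguments": {"targets": [{"travel":[-1,0,1],"roll":0,"jaw":0},{"travel":[0,0,1],"roll":0,"jaw":0},{"travel":[0,0,0],"roll":0,"jaw":0}]}}

```text
clock: 15.95
tool_pos: [0.506, -0.2458, 0.1727]
orientation: [-180.0, -0.0, -91.9]
force: [-0.3, -1.9, 5.2]
opening: 0.0005
gripper_force: 2.3
```

Call:
{"name": "apply_moves", "arguments": {"targets": [{"travel":[0,0,1],"roll":0,"jaw":0},{"travel":[0,0,1],"roll":0,"jaw":0},{"travel":[0,0,1],"roll":0,"jaw":0},{"travel":[0,0,0],"roll":0,"jaw":0}]}}

```text
clock: 16.35
tool_pos: [0.5061, -0.2453, 0.1697]
orientation: [-180.0, 0.0, -91.9]
force: [-0.3, 1.7, 5.7]
opening: 0.0004
gripper_force: 2.7
```

Call:
{"name": "apply_moves", "arguments": {"targets": [{"travel":[0,0,-40],"roll":0,"jaw":0},{"travel":[0,0,-43],"roll":0,"jaw":0},{"travel":[-43,0,0],"roll":0,"jaw":0},{"travel":[-43,0,0],"roll":0,"jaw":0},{"travel":[-43,0,0],"roll":0,"jaw":0},{"travel":[-43,0,0],"roll":0,"jaw":0},{"travel":[0,0,0],"roll":0,"jaw":0},{"travel":[0,0,25],"roll":0,"jaw":0},{"travel":[0,0,25],"roll":0,"jaw":0},{"travel":[0,0,0],"roll":0,"jaw":0}]}}

```text
clock: 17.35
tool_pos: [0.5089, -0.0737, 0.199]
orientation: [179.6, -0.0, -91.9]
force: [-0.7, -0.6, 0.2]
opening: 0.0
gripper_force: 0.0
```

```bash
python3 - <<'E'
from h import *
o=ctrl.get_obs()
R3=R.from_euler("z",-1.85,degrees=True).as_matrix();print((R3.T@(np.array(o["tool_pos"])-[.5073,-.1962,0])*1000).round(1),o["force"])
E
```

```text
[ -2.4 122.5 199. ] [-0.71899081 -0.6005859   0.16160056]
```

Call:
{"name": "apply_moves", "arguments": {"targets": [{"travel":[6,-1,0],"roll":0,"jaw":0},{"travel":[6,0,0],"roll":0,"jaw":0},{"travel":[4,0,0.5],"roll":0,"jaw":0},{"travel":[4,0,0.5],"roll":0,"jaw":0},{"travel":[4,0,0.5],"roll":0,"jaw":0},{"travel":[4,0,0.5],"roll":0,"jaw":0},{"travel":[0,0,0],"roll":0,"jaw":0}]}}

```text
clock: 18.05
tool_pos: [0.5114, -0.1023, 0.2005]
orientation: [180.0, -0.0, -91.9]
force: [-0.4, 0.7, -0.3]
opening: 0.0005
gripper_force: 0.0
```

Call:
{"name": "apply_moves", "arguments": {"targets": [{"travel":[5,0,2],"roll":0,"jaw":0},{"travel":[5,0,2],"roll":0,"jaw":0},{"travel":[5,0,2],"roll":0,"jaw":0},{"travel":[5,0,3],"roll":0,"jaw":0},{"travel":[5,0,3],"roll":0,"jaw":0},{"travel":[5,0,3],"roll":0,"jaw":0},{"travel":[3,0,3],"roll":0,"jaw":0},{"travel":[0,0,0],"roll":0,"jaw":0}]}}

```text
clock: 18.85
tool_pos: [0.5101, -0.1353, 0.182]
orientation: [179.9, -0.0, -91.9]
force: [-0.3, -0.6, 0.1]
opening: 0.0006
gripper_force: 0.0
```

Call:
{"name": "apply_moves", "arguments": {"targets": [{"travel":[3,0,2],"roll":0,"jaw":0},{"travel":[3,0,1.5],"roll":0,"jaw":0},{"travel":[2,0,1.5],"roll":0,"jaw":0},{"travel":[2,0,1.5],"roll":0,"jaw":0},{"travel":[0,0,0],"roll":0,"jaw":0}]}}

```text
clock: 19.35
tool_pos: [0.5102, -0.145, 0.176]
orientation: [-180.0, 0.0, -91.9]
force: [0.4, -0.3, 1.8]
opening: 0.0001
gripper_force: 0.4
```

Call:
{"name": "apply_moves", "arguments": {"targets": [{"travel":[1,0,1],"roll":0,"jaw":0},{"travel":[1,0,1],"roll":0,"jaw":0},{"travel":[0,0,0],"roll":0,"jaw":0}]}}

```text
clock: 19.65
tool_pos: [0.5103, -0.1466, 0.1742]
orientation: [-180.0, 0.0, -91.9]
force: [-0.3, 3.7, 2.5]
opening: 0.0003
gripper_force: 1.6
```

Call:
{"name": "apply_moves", "arguments": {"targets": [{"travel":[0,0,1],"roll":0,"jaw":0},{"travel":[0,0,1],"roll":0,"jaw":0},{"travel":[0,0,1],"roll":0,"jaw":0},{"travel":[0,0,0],"roll":0,"jaw":0}]}}

```text
clock: 20.05
tool_pos: [0.5102, -0.1471, 0.1712]
orientation: [-180.0, -0.0, -91.9]
force: [0.6, -0.1, 4.7]
opening: 0.0002
gripper_force: 2.0
```

Now pressing the left end on toward its stop, 1 mm per row.

Call:
{"name": "apply_moves", "arguments": {"targets": [{"travel":[0,0,1],"roll":0,"jaw":0},{"travel":[0,0,1],"roll":0,"jaw":0},{"travel":[0,0,1],"roll":0,"jaw":0},{"travel":[0,0,0],"roll":0,"jaw":0}]}}

```text
clock: 20.45
tool_pos: [0.5103, -0.1476, 0.1685]
orientation: [-180.0, -0.1, -91.9]
force: [0.1, -3.5, 6.4]
opening: 0.0005
gripper_force: 2.6
```

Call:
{"name": "apply_moves", "arguments": {"targets": [{"travel":[0,0,1],"roll":0,"jaw":0},{"travel":[0,0,1],"roll":0,"jaw":0},{"travel":[0,0,0],"roll":0,"jaw":0}]}}

```text
clock: 20.75
tool_pos: [0.5103, -0.1478, 0.1666]
orientation: [-180.0, -0.1, -91.9]
force: [-0.1, -2.8, 6.0]
opening: 0.0003
gripper_force: 2.7
```

Call:
{"name": "apply_moves", "arguments": {"targets": [{"travel":[0,0,1],"roll":0,"jaw":0},{"travel":[0,0,0],"roll":0,"jaw":0}]}}

```text
clock: 20.95
tool_pos: [0.5103, -0.1479, 0.1656]
orientation: [-180.0, -0.1, -91.9]
force: [-1.0, -3.4, 6.4]
opening: 0.0004
gripper_force: 2.8
```

Call:
{"name": "apply_moves", "arguments": {"targets": [{"travel":[0,0,1],"roll":0,"jaw":0},{"travel":[0,0,0],"roll":0,"jaw":0}]}}

```text
clock: 21.15
tool_pos: [0.5103, -0.1478, 0.1646]
orientation: [-180.0, -0.1, -91.9]
force: [0.2, -4.1, 6.2]
opening: 0.0005
gripper_force: 2.8
```

Call:
{"name": "apply_moves", "arguments": {"targets": [{"travel":[0,0,1],"roll":0,"jaw":0},{"travel":[0,0,0],"roll":0,"jaw":0}]}}

```text
clock: 21.35
tool_pos: [0.5103, -0.1479, 0.1636]
orientation: [-180.0, -0.1, -91.9]
force: [0.5, -3.6, 5.4]
opening: 0.0003
gripper_force: 2.7
```

Call:
{"name": "apply_moves", "arguments": {"targets": [{"travel":[0,0,1],"roll":0,"jaw":0},{"travel":[0,0,0],"roll":0,"jaw":0}]}}

```text
clock: 21.55
tool_pos: [0.5103, -0.1479, 0.1625]
orientation: [-180.0, -0.1, -91.9]
force: [0.7, -4.2, 5.0]
opening: 0.0005
gripper_force: 2.7
```

Call:
{"name": "apply_moves", "arguments": {"targets": [{"travel":[0,0,1],"roll":0,"jaw":0},{"travel":[0,0,0],"roll":0,"jaw":0}]}}

```text
clock: 21.75
tool_pos: [0.5103, -0.148, 0.1617]
orientation: [-180.0, -0.1, -91.9]
force: [-0.8, -4.1, 7.2]
opening: 0.0004
gripper_force: 3.3
```

Call:
{"name": "apply_moves", "arguments": {"targets": [{"travel":[0,0,0.5],"roll":0,"jaw":0},{"travel":[0,0,0],"roll":0,"jaw":0}]}}

```text
clock: 21.95
tool_pos: [0.5103, -0.148, 0.1614]
orientation: [-180.0, -0.1, -91.9]
force: [-1.2, -5.3, 8.9]
opening: 0.0005
gripper_force: 4.2
```

Call:
{"name": "apply_moves", "arguments": {"targets": [{"travel":[0,0,0.5],"roll":0,"jaw":0},{"travel":[0,0,0],"roll":0,"jaw":0}]}}

```text
clock: 22.15
tool_pos: [0.5103, -0.148, 0.1611]
orientation: [-180.0, -0.1, -91.9]
force: [-1.8, -4.7, 10.2]
opening: 0.0003
gripper_force: 5.0
```

The left lever is at its firm stop: force is climbing with almost no movement, near 0.02 rad. Back to the right lever.

Call:
{"name": "apply_moves", "arguments": {"targets": [{"travel":[0,0,-30],"roll":0,"jaw":0},{"travel":[0,0,-30],"roll":0,"jaw":0},{"travel":[32,1,0],"roll":0,"jaw":0},{"travel":[32,0,0],"roll":0,"jaw":0},{"travel":[32,0,0],"roll":0,"jaw":0},{"travel":[0,0,0],"roll":0,"jaw":0},{"travel":[0,0,25],"roll":0,"jaw":0},{"travel":[0,0,15],"roll":0,"jaw":0},{"travel":[0,0,4],"roll":0,"jaw":0},{"travel":[0,0,0],"roll":0,"jaw":0}]}}

```text
clock: 23.15
tool_pos: [0.5054, -0.2424, 0.1753]
orientation: [179.9, 0.0, -91.9]
force: [1.2, -0.5, -0.8]
opening: 0.0003
gripper_force: 0.0
```

Call:
{"name": "apply_moves", "arguments": {"targets": [{"travel":[0,0,2],"roll":0,"jaw":0},{"travel":[0,0,2],"roll":0,"jaw":0},{"travel":[0,0,1],"roll":0,"jaw":0},{"travel":[0,0,0],"roll":0,"jaw":0}]}}

```text
clock: 23.55
tool_pos: [0.5063, -0.2426, 0.1716]
orientation: [-179.9, -0.0, -91.9]
force: [0.7, 2.0, 0.3]
opening: 0.0003
gripper_force: 0.8
```

Call:
{"name": "apply_moves", "arguments": {"targets": [{"travel":[2,0,1],"roll":0,"jaw":0},{"travel":[0,0,1],"roll":0,"jaw":0},{"travel":[0,0,1],"roll":0,"jaw":0},{"travel":[0,0,1],"roll":0,"jaw":0},{"travel":[0,0,0],"roll":0,"jaw":0}]}}

```text
clock: 24.05
tool_pos: [0.5062, -0.2447, 0.1671]
orientation: [-180.0, 0.0, -91.9]
force: [1.7, 3.0, 4.1]
opening: 0.0007
gripper_force: 1.9
```

Call:
{"name": "apply_moves", "arguments": {"targets": [{"travel":[0,0,1],"roll":0,"jaw":0},{"travel":[0,0,1],"roll":0,"jaw":0},{"travel":[0,0,0],"roll":0,"jaw":0}]}}

```text
clock: 24.35
tool_pos: [0.5059, -0.2448, 0.1649]
orientation: [-180.0, -0.0, -91.9]
force: [1.2, 1.9, 3.3]
opening: 0.0007
gripper_force: 1.7
```

Call:
{"name": "apply_moves", "arguments": {"targets": [{"travel":[0,0,1],"roll":0,"jaw":0},{"travel":[0,0,0],"roll":0,"jaw":0}]}}

```text
clock: 24.55
tool_pos: [0.5058, -0.2448, 0.1639]
orientation: [180.0, -0.0, -91.9]
force: [2.0, 1.2, 4.1]
opening: 0.0007
gripper_force: 1.6
```

Call:
{"name": "apply_moves", "arguments": {"targets": [{"travel":[0,0,1],"roll":0,"jaw":0},{"travel":[0,0,0],"roll":0,"jaw":0}]}}

```text
clock: 24.75
tool_pos: [0.5059, -0.2447, 0.163]
orientation: [180.0, 0.0, -91.9]
force: [1.1, 2.8, 3.3]
opening: 0.0008
gripper_force: 1.8
```

Call:
{"name": "apply_moves", "arguments": {"targets": [{"travel":[0,0,1],"roll":0,"jaw":0},{"travel":[0,0,0],"roll":0,"jaw":0}]}}

```text
clock: 24.95
tool_pos: [0.5059, -0.2447, 0.1623]
orientation: [-180.0, -0.0, -91.9]
force: [1.4, 3.7, 5.2]
opening: 0.0009
gripper_force: 3.0
```

Call:
{"name": "apply_moves", "arguments": {"targets": [{"travel":[0,0,0.7],"roll":0,"jaw":0},{"travel":[0,0,0],"roll":0,"jaw":0}]}}

```text
clock: 25.15
tool_pos: [0.506, -0.2446, 0.1619]
orientation: [-180.0, -0.0, -91.9]
force: [0.7, 4.8, 8.1]
opening: 0.0009
gripper_force: 4.0
```

Call:
{"name": "apply_moves", "arguments": {"targets": [{"travel":[0,0,0.7],"roll":0,"jaw":0},{"travel":[0,0,0],"roll":0,"jaw":0}]}}

```text
clock: 25.35
tool_pos: [0.506, -0.2446, 0.1614]
orientation: [-180.0, -0.0, -91.9]
force: [-0.6, 5.2, 9.7]
opening: 0.0002
gripper_force: 5.1
```

The right lever is at its firm stop too, at the same height. I'll re-check the left one by touch.

Call:
{"name": "apply_moves", "arguments": {"targets": [{"travel":[0,0,0.5],"roll":0,"jaw":0},{"travel":[0,0,0],"roll":0,"jaw":0},{"travel":[0,0,-30],"roll":0,"jaw":0},{"travel":[0,0,-30],"roll":0,"jaw":0},{"travel":[-32,0,0],"roll":0,"jaw":0},{"travel":[-32,0,0],"roll":0,"jaw":0},{"travel":[-32,0,0],"roll":0,"jaw":0},{"travel":[0,0,0],"roll":0,"jaw":0},{"travel":[0,0,30],"roll":0,"jaw":0},{"travel":[0,0,22],"roll":0,"jaw":0}]}}

```text
clock: 26.35
tool_pos: [0.5081, -0.1489, 0.1668]
orientation: [179.9, -0.0, -91.9]
force: [0.1, 0.2, -1.4]
opening: 0.0009
gripper_force: 0.0
```

Call:
{"name": "apply_moves", "arguments": {"targets": [{"travel":[0,0,2],"roll":0,"jaw":0},{"travel":[0,0,2],"roll":0,"jaw":0},{"travel":[0,0,2],"roll":0,"jaw":0},{"travel":[0,0,0],"roll":0,"jaw":0}]}}

```text
clock: 26.75
tool_pos: [0.509, -0.1493, 0.163]
orientation: [-180.0, -0.0, -91.9]
force: [-0.9, -0.9, 4.0]
opening: 0.0003
gripper_force: 1.5
```

Call:
{"name": "apply_moves", "arguments": {"targets": [{"travel":[0,0,1],"roll":0,"jaw":0},{"travel":[0,0,0.7],"roll":0,"jaw":0},{"travel":[0,0,0],"roll":0,"jaw":0}]}}

```text
clock: 27.05
tool_pos: [0.509, -0.1494, 0.1618]
orientation: [-180.0, -0.0, -91.9]
force: [-3.0, -2.3, 8.0]
opening: 0.0003
gripper_force: 3.8
```

Call:
{"name": "apply_moves", "arguments": {"targets": [{"travel":[0,0,0.6],"roll":0,"jaw":0},{"travel":[0,0,0],"roll":0,"jaw":0}]}}

```text
clock: 27.25
tool_pos: [0.5091, -0.1494, 0.1614]
orientation: [-179.9, -0.1, -91.9]
force: [-4.6, -1.2, 9.1]
opening: 0.0003
gripper_force: 4.7
```

Call:
{"name": "apply_moves", "arguments": {"targets": [{"travel":[0,0,-20],"roll":0,"jaw":0},{"travel":[0,0,-40],"roll":0,"jaw":0},{"travel":[0,0,-40],"roll":0,"jaw":0},{"travel":[-40,0,0],"roll":0,"jaw":0},{"travel":[-40,0,0],"roll":0,"jaw":0},{"travel":[0,0,0],"roll":0,"jaw":0},{"travel":[0,0,0],"roll":0,"jaw":0}]}}

```text
clock: 27.95
tool_pos: [0.5118, -0.068, 0.2603]
orientation: [-179.9, 0.0, -91.8]
force: [-0.0, -0.7, -0.9]
opening: 0.0002
gripper_force: 0.0
```

```bash
python3 - <<'E'
from h import *
o=ctrl.get_obs();print(o["tool_pos"],o["force"])
im=ctrl.snapshot("wrist")[:,:,::-1];s=ctrl.snapshot("side")[:,:,::-1]
out=np.hstack([cv2.resize(im[0:240,240:420],(450,600),interpolation=cv2.INTER_CUBIC),cv2.resize(s[110:210,315:390],(350,467),interpolation=cv2.INTER_CUBIC)[:467] if 0 else cv2.resize(s[100:220,310:390],(350,600),interpolation=cv2.INTER_CUBIC)])
cv2.imwrite("pics/c6.png",out)
E
```

```text
[ 0.51182033 -0.06795023  0.26034786] [-0.03760267 -0.74831788 -0.85403147]
```

View pics/c6.png

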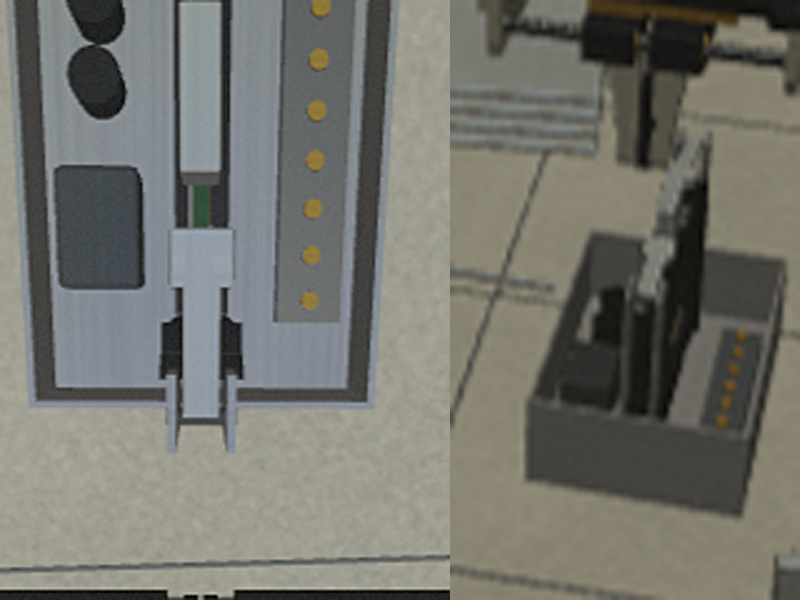

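The left lever lies level over the card end, with its paddle at (202,257). In the side view both levers are down beside the tab, nothing is being touched, and both stops were felt. Handing in.

```bash
python3 -c "
from plant import ctrl
print(ctrl.close_job())"
```

```text
the job is handed in; nothing more can be done
None
```

The card was let go resting on its sockets, both levers were pressed to their firm stops, and the job is handed in; the hand-in returned no verdict.

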